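# Shut the tool case and draw out its pull handle

## Task

Get the orange tool case, lying on its back, ready to be wheeled off: first shut the blue lid of its small-parts pocket fully, then press the yellow release button on the pull handle and pull the handle straight out, past the click of the first stop, until it comes up against the second stop. The handle springs back in when let go, so finish while still holding it out at the second stop. Leave the spray can, the tape measure and the red bin where they are.

Things in the scene. Friction and masses are not known exactly. Their poses are not given: they have to be found in the camera images.
- case: Orange wheeled tool case lying on its back, fixed in place (too heavy to move): 300 mm wide (its x), 400 mm long (its y), 130 mm high, wheels at the far end. Origin: on the table, under the middle of the end face from which the handle comes out. The case runs from there to its -y; +y is the direction in which the handle is pulled out; z is up. In its top is an open pocket that holds sockets, covered by the blue lid.
- lid (a joint): Opening angle of the blue lid, rad: 0 shut (lying flat on the case top), grows as it opens upward, at most 1.5; it starts part open at 0.7 to 1.15. The hinge has friction (0.15 N m) and stays where it is left; about 2 N at the free edge moves it.
- lid_hinge (a point): Middle of the lid's hinge line, on the case's top face (130 mm above the table). The hinge line runs along the case's y axis; the lid extends 140 mm from it, to the case's -x when shut. At angle a the free edge is 140*cos(a) mm to the -x side of the hinge and 140*sin(a) mm above it.
- lid_edge (a point): Middle of the lid's free edge, on its outer face (the face that is on top when shut). Plain blue plate 140 x 166 x 8 mm (166 along the case's y) with a small white tab at the edge that sticks out 14 mm further.
- handle: The pull handle: a black crossbar, level, 42 mm above the table: 130 mm long (its x), 22 mm thick (its y), 26 mm high, 27 mm thick with the button. Origin at its centre; axes as the case's. Pushed in, it stands 75 mm out from the case's end face on two 15 mm tubes 100 mm apart, leaving 64 x 85 mm of free space on its inner side. Locked until the button is pressed.
- button_face (a point): Centre of the outer face of the yellow release button, in the middle of the crossbar's outer (+y) face: 44 mm long along the bar, 14 mm high, stands 5 mm out of the bar. Pressed towards the case (-y), for instance by pinching bar and button together between two fingers closing along the case's y.
- button (a joint): Travel of the button, m: 0 out, grows as it is pressed, 0.005 flush with the bar. The handle is unlocked from about 0.0035 on; takes 2 N to start and 6 N to press flush; springs out again.
- extension (a joint): How far the handle is pulled out, m: 0 pushed in and locked, a click at 0.083 to 0.09 is the first stop (about 5 N more to pull past it), 0.18 is the second stop (a solid end). A spring draws it back with 5 to 6 N wherever it is, and it locks at neither stop; sliding back with the button out, it halts about 30 mm short of home.
- spraycan_mid (a point): Bystander: upright green spray can, 54 mm across, 160 mm high, on the table beside the handle; point at its centre, half-way up.
- tape_mid (a point): Bystander: yellow tape measure, 68 x 36 mm, 62 mm high, lying on the case top near the wheel end; point at its centre.
- bin_mid (a point): Bystander: open red parts bin 100 x 150 mm, 55 mm high, on the table beyond the handle on the robot's side; point at its centre.

How it is judged:
By the outcome, as a careful person would: the job done as asked, in the order asked, and still so for the second after the job is handed in, while the arm keeps its last pose, push and grip.
It also fails if it takes over 45 s, if anything falls off the work surface, if the arm or the gripper's body presses on something with over 40 N, if the wrist force passes 120 N, or if a joint passes its speed limit or range.

## Robot

A 6-joint arm with a two-finger parallel gripper is mounted at the origin on the work surface. World frame = base frame: x ahead of the robot, y to its left, z up, the work surface at z = 0. Lengths are in m, angles in degrees, forces in N, time in s.
With the tool pointing down it reaches from about 0.275 to 0.75 m from the base axis. Payload 10.2 kg.
Tool frame: the origin (TCP) lies midway between the tips of the shut fingers; the grasp point (between the pads) lies 19 mm behind it; y points along the fingers, z is the direction in which the jaws open and shut, and the axes are right-handed (so a half turn about y gives the same grasp; the last joint's range is limited). The gripper opens to 88 mm and grips with 3 to 60 N. Pads are 18 mm wide; open, the fingers measure 123 mm over their backs; the gripper's body (75 mm by 187 mm) begins 45 mm behind the grasp point.
Start: joints at [51.142, 17.928, 85.812, -0, 76.261, -12.8], TCP at [0.231, 0.472, 0.2] pointing down, gripper open.
Joint ranges: [-168.41, 168.41], [-55.51, 124.54], [10.69, 146.95], [-70.63, 250.63], [1, 178], [-165.06, 165.06]. Speed limits (degrees/s): [136.94, 136.94, 172.46, 180, 180, 180].

## Interface

Orientations are given as [roll, pitch, yaw] about the fixed x, y, z axes, in that order (R = Rz(yaw) Ry(pitch) Rx(roll)).
In Python, from bench import * gives the robot as it stands.
- The arm moves only by the shell command python3 -m jog 'ROWS' [OPENING] [FORCE]. ROWS is JSON, a list that holds one entry, the list of rows, each a list of 4 numbers: the shift along the tool's x, y, z in cm, then the turn about the tool's y in degrees. In form: [[[x, y, z, twist], ...]]. A call has exactly 5 rows; each row is the pose to reach, as a shift and turn from the pose measured when the call began, along the tool's axes at that moment; what a row does not reach only later rows make up. A row lasts 1/8 s, in which the tool goes at most 62.5 mm and 10.7 degrees, less where a joint would pass 70% of its speed; a pose out of reach is approached as far as the arm can. A call with a gripper value outside its range is refused whole. OPENING is the closure, from -1 (fully open) to 1 (shut), so that 0 is half open, set as the call begins (- or left out, the last holds). The fingers move at their own pace and stop on an object; FORCE is the grip in N (left out, the last holds). Time passes only in rows, so rows that repeat a pose let the fingers close, or fill a call up. It gives the time, the measured TCP pose, the force and the opening at its end, in the units of the state.
- sense(): the state, without advancing time (a new reading comes with each control period).
- read_camera(name): name is "scene" or "top"; returns a dict with "color" (420x560x3 uint8, red, green, blue), "mtx" (3x3 intrinsics, pixels), "k1" (the pictures are not rectified: a ray, as slopes to the right and down, at radius r is drawn at 1 + k1 r^2 times it, then the intrinsics apply), "R" (3x3) and "t" (3): a world point X has camera coordinates R X + t. Camera axes: x right, y down, z forward; pixel columns grow to the right and rows downward; lengths in m; the calibration is good to about 2 mm. A picture is of the moment at which its call begins. There is no depth.
- sign_off(): hands the job in, once; it reports no verdict.
The state is a dict: "time_s": time; "joints": joint angles; "joint_velocities": joint speeds; "joint_torque": joint torques, N m; "position": TCP position; "orientation": TCP orientation; "ft_force": force on the tool from outside, world axes, zero at the start; "moment": the same for the moment, N m; "width": opening from 0.0 (shut) to 1.0 (fully open).
Only numpy, scipy, OpenCV 4.12 (cv2) and the standard library are available. Lean on these libraries where they do the work, as an engineer would, in place of code of your own. Each camera call takes 0.05 s, during which the arm holds its last target. There are 200 camera calls.

## Working session

There is one attempt and no reset: what is moved stays moved. The work goes in short steps, Python scripts to look and compute and a shell command to move; the robot and the scene stay as the last step left them, time stands still between calls to the robot, and variables do not carry over. Pictures are saved under pics/ and viewed, about 8 in all and at most 12, crops included, and the job is handed in when it is done.

```bash
mkdir -p pics; ls; python3 - <<'E'
from bench import *
import cv2
s=sense();print(s)
for n in("scene","top"):
    c=read_camera(n);cv2.imwrite(f"pics/{n}0.png",c["color"][:,:,::-1]);print(n,c["mtx"],c["k1"],c["R"],c["t"])
E
```

```text
pics
{'time_s': 0.0, 'joints': array([ 5.11431684e+01,  1.79570798e+01,  8.58530532e+01,  2.10133129e-03,
        7.62604693e+01, -1.27992314e+01]), 'joint_velocities': array([ 0.02788762, -0.11739821, -0.11356091,  0.01826656,  0.0549028 ,
       -0.01314598]), 'joint_torque': array([ 2.80318645e-04, -4.02206647e+01, -2.52265906e+01,  6.94534415e-02,
        3.52448516e-02, -8.58799103e-05]), 'position': array([0.23043134, 0.47140879, 0.1990885 ]), 'orientation': array([-9.00683960e+01,  1.76307956e-02, -2.60581110e+01]), 'ft_force': array([ 0.04812651,  0.05719566, -0.24859278]), 'moment': array([ 0.02046878, -0.05078975, -0.01625447]), 'width': 0.9989177216397792}
scene [[524.62916067   0.         285.84613034]
 [  0.         524.62916067 198.73296302]
 [  0.           0.           1.        ]] -0.17763295040086938 [[-0.10276593  0.99468259 -0.0067613 ]
 [ 0.85911107  0.08532915 -0.5046257 ]
 [-0.50136546 -0.05766704 -0.86331175]] [ 0.12992668 -0.38873225  1.56218846]
top [[404.26458678   0.         279.56022928]
 [  0.         404.26458678 203.2876459 ]
 [  0.           0.           1.        ]] -0.06710930887737974 [[-0.00619003 -0.99992366 -0.0106934 ]
 [-0.99321294  0.00738982 -0.11607515]
 [ 0.11614531  0.00990232 -0.99318287]] [-0.05803183  0.52312193  0.98043441]
```

View pics/scene0.png

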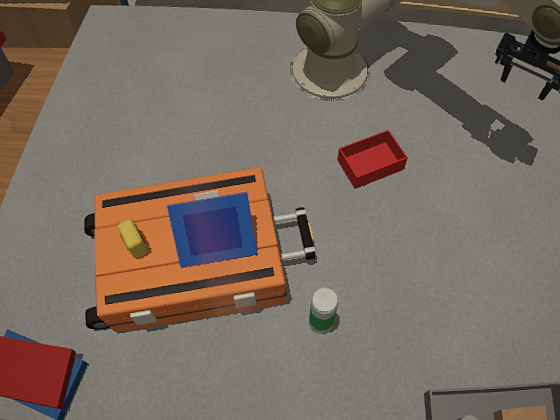

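View pics/top0.png

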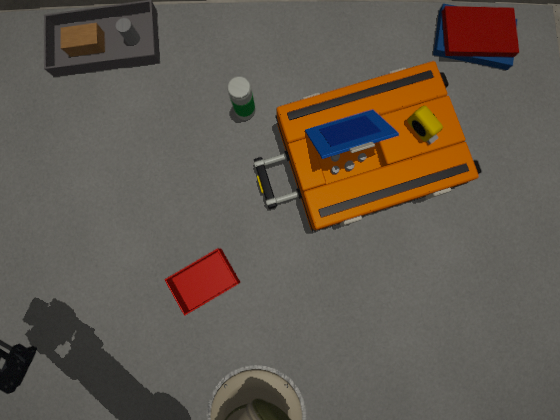

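The scene view shows the case with the handle at px (307,235), the can at (323,310), the bin at (372,158) and the tape at (132,238). In the top view the handle is at (263,182), the lid is at (350,133) with its free edge toward the robot, and the can is at (241,98). Next I'll measure these.

```bash
cat > h.py <<'E'
from bench import *
import cv2, numpy as np
def und(c,p):
    d=np.array([c["k1"],0,0,0,0]); return cv2.undistortPoints(np.array([[p]],float),c["mtx"],d)[0,0]
def ray(c,p):
    u=und(c,p); R=c["R"]; return -R.T@c["t"], R.T@np.array([u[0],u[1],1])
def onz(c,p,z):
    o,d=ray(c,p); return o+d*(z-o[2])/d[2]
def tri(a,p,b,q):
    o1,d1=ray(a,p);o2,d2=ray(b,q); A=np.c_[d1,-d2]; s=np.linalg.lstsq(A,o2-o1,rcond=None)[0]
    x,y=o1+s[0]*d1,o2+s[1]*d2; return (x+y)/2, np.linalg.norm(x-y)
def proj(c,X):
    r,_=cv2.Rodrigues(c["R"]); return cv2.projectPoints(np.array([X],float),r,c["t"],c["mtx"],np.array([c["k1"],0,0,0,0]))[0][0,0]
def comps(mask,roi,amin=8):
    m=np.zeros(mask.shape,np.uint8);x0,y0,x1,y1=roi;m[y0:y1,x0:x1]=mask[y0:y1,x0:x1]
    n,l,st,ce=cv2.connectedComponentsWithStats(m)
    out=[]
    for i in range(1,n):
        if st[i,4]>=amin:
            pts=np.argwhere(l==i)[:,::-1].astype(np.float32); out.append((int(st[i,4]),ce[i],cv2.minAreaRect(pts),cv2.boxPoints(cv2.minAreaRect(pts))))
    return sorted(out,key=lambda o:-o[0])
def hsv(c): return cv2.cvtColor(c["color"],cv2.COLOR_RGB2HSV)
E
python3 - <<'E'
from h import *
np.set_printoptions(precision=3,suppress=True)
S=read_camera("scene");T=read_camera("top")
for n,c,roi in(("S",S,(285,195,330,275)),("T",T,(245,145,305,220))):
    h=hsv(c); y=((h[...,0]>20)&(h[...,0]<35)&(h[...,1]>120)&(h[...,2]>90)).astype(np.uint8)
    for o in comps(y,roi,4)[:2]: print(n,"yel",o[0],o[1],o[2])
    k=((h[...,2]<70)).astype(np.uint8)
    for o in comps(k,roi,20)[:2]: print(n,"blk",o[0],o[1],o[2],onz(c,o[1],.05))
for n,c,roi in(("S",S,(95,165,285,310)),("T",T,(275,60,475,230))):
    h=hsv(c); k=((h[...,2]<90)&(h[...,1]<120)).astype(np.uint8)
    for o in comps(k,roi,150)[:4]:
        b=np.array([onz(c,p,.13) for p in o[3]]); e=[b[1]-b[0],b[2]-b[1]]; e=max(e,key=np.linalg.norm)
        print(n,"stripe",o[0],onz(c,o[1],.13),"ang",np.degrees(np.arctan2(e[1],e[0])),np.linalg.norm(e))
    b=((h[...,0]>100)&(h[...,0]<130)&(h[...,1]>120)).astype(np.uint8)
    o=comps(b,roi,200)[0]; print(n,"lid",o[1],o[3].tolist())
for n,c in(("S",S),("T",T)):
    im=c["color"][:,:,::-1]; r=(160,160,340,290) if n=="S" else (245,95,425,225)
    x0,y0,x1,y1=r; cv2.imwrite(f"pics/crop{n}.png",cv2.resize(im[y0:y1,x0:x1],None,fx=4,fy=4,interpolation=cv2.INTER_CUBIC))
a=cv2.imread("pics/cropS.png");b=cv2.imread("pics/cropT.png");cv2.imwrite("pics/crop.png",cv2.resize(np.vstack([a,b]),None,fx=.57,fy=.57))
E
```

```text
S yel 39 [310.41  231.128] ((310.4706115722656, 231.38233947753906), (17.46256446838379, 2.1828205585479736), 75.96376037597656)
S blk 377 [302.578 229.987] ((298.6415100097656, 232.74526977539062), (33.92805862426758, 23.076574325561523), 74.05460357666016) [ 0.571 -0.032  0.05 ]
S blk 208 [302.76  259.413] ((300.4103698730469, 258.4386291503906), (12.118985176086426, 31.361677169799805), 87.51044464111328) [ 0.646 -0.025  0.05 ]
T yel 34 [259.5 183.5] ((259.5, 183.49998474121094), (17.71950912475586, 1.78568696975708), 74.05460357666016)
T blk 1091 [279.579 182.328] ((278.01019287109375, 186.15676879882812), (78.40355682373047, 39.31606674194336), 72.25532531738281) [ 0.572 -0.062  0.05 ]
T blk 27 [257.593 158.741] ((257.70001220703125, 158.60000610351562), (2.8460497856140137, 8.538147926330566), 71.56504821777344) [ 0.632 -0.008  0.05 ]
S stripe 1333 [ 0.765 -0.254  0.13 ] ang 106.8391267260464 0.3591390611110378
S stripe 942 [ 0.539 -0.321  0.13 ] ang 106.89426829649283 0.35843971949040454
S lid [214.044 227.572] [[167.18038940429688, 205.30972290039062], [246.27191162109375, 191.84732055664062], [256.8165588378906, 253.79718017578125], [177.72503662109375, 267.25958251953125]]
T stripe 1217 [ 0.54  -0.319  0.13 ] ang -73.05990274351736 0.357601743194537
T stripe 1069 [ 0.765 -0.25   0.13 ] ang -72.90715956909683 0.3574460325530337
T stripe 717 [ 0.566 -0.086  0.13 ] ang -166.3162354061682 0.2747767193369302
T stripe 179 [ 0.509 -0.348  0.13 ] ang -72.76008171393833 0.17454744062574723
T lid [349.159 133.115] [[304.8319091796875, 129.456787109375], [387.9410400390625, 103.73253631591797], [397.61871337890625, 134.99896240234375], [314.50958251953125, 160.72320556640625]]
```

View pics/crop.png

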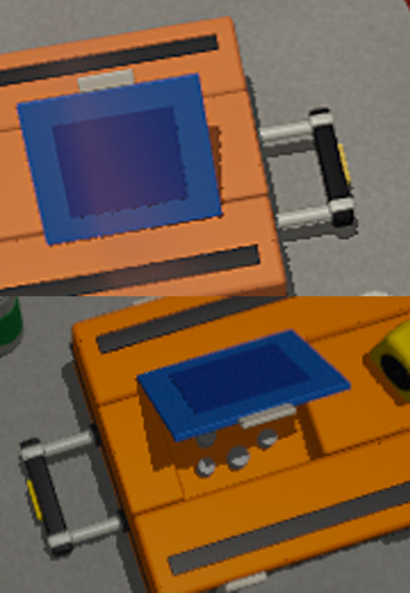

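Yaw is consistent at about 16.9° across both views. The lid is part open with its white tab on the robot side. Next I'll triangulate the key points and check which way the gripper body's long side lies, because it could hit the case end.

```bash
python3 - <<'E'
from h import *
np.set_printoptions(precision=3,suppress=True)
S=read_camera("scene");T=read_camera("top")
B,e=tri(S,(310.4,231.2),T,(259.5,183.5)); print("button",B,e)
tab,e=tri(S,(206,195),T,(362.5,147.6)); print("tab",tab,e)
th=np.radians(16.9);ex=np.array([np.cos(th),np.sin(th),0]);ey=np.array([-np.sin(th),np.cos(th),0])
C=np.array([.652,-.285,0])+.2*ey; print("case",C)
for n,P in(("button",B),("tab",tab)): print(n,"case",ex@(P-C),ey@(P-C))
# lid free-edge corners / hinge corners by contour polygon
for n,c,roi in(("S",S,(95,165,285,310)),("T",T,(275,60,475,230))):
    h=hsv(c); b=((h[...,0]>100)&(h[...,0]<135)&(h[...,1]>90)).astype(np.uint8)
    m=np.zeros_like(b);m[roi[1]:roi[3],roi[0]:roi[2]]=b[roi[1]:roi[3],roi[0]:roi[2]]
    k=max(cv2.findContours(m,0,2)[0],key=cv2.contourArea); p=cv2.approxPolyDP(cv2.convexHull(k),6,True)[:,0]; print(n,p.tolist())
    g=[]
    for q in p: w=onz(c,q,.138)-C; g.append([round(float(ex@w),3),round(float(ey@w),3)])
    print(g)
i=S["color"][0:160,440:560,::-1];j=T["color"][280:420,0:110,::-1]
a=cv2.resize(i,(480,560),interpolation=cv2.INTER_CUBIC);b=cv2.resize(j,(300,560))
cv2.imwrite("pics/grip.png",np.hstack([cv2.resize(i,None,fx=3.5,fy=3.5,interpolation=3)[:490],cv2.resize(j,None,fx=3.5,fy=3.5,interpolation=3)[:490]])) 
E
```

```text
button [ 0.57  -0.013  0.047] 0.0006970457049250814
tab [ 0.609 -0.23   0.243] 0.001799695822193368
case [ 0.594 -0.094  0.   ]
button case 0.0011099481245509856 0.08417413579705767
tab case -0.02513501781169464 -0.13477247305735768
S [[246, 192], [256, 253], [181, 266], [168, 205]]
[[-0.08, -0.051], [0.074, -0.053], [0.073, -0.214], [-0.081, -0.229]]
T [[398, 134], [322, 158], [305, 130], [373, 110]]
[[0.001, -0.252], [-0.001, -0.068], [0.072, -0.051], [0.071, -0.216]]
```

View pics/grip.png

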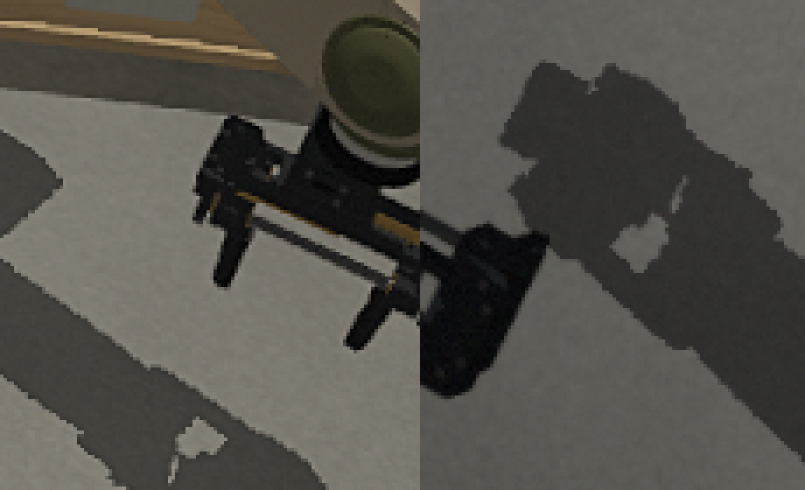

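The gripper's 187 mm side lies along the jaws. A straight-down pinch at the bar, 75 mm from the face, would therefore put the body about 18 mm into the 130 mm high case. I'll deal with that after the lid. First I'll go above the lid with the gripper closed and case-aligned.

```bash
python3 -m jog '[[[0,-6,-5,-10],[6,-11,-9,-20],[12,-11,-13,-30],[18,-11,-17,-40],[24,-11,-20,-43]]]' 1 30; python3 - <<'E'
from h import *
np.set_printoptions(precision=3,suppress=True)
s=sense();print(s["position"],s["orientation"],s["joints"])
S=read_camera("scene");T=read_camera("top")
th=np.radians(16.9);ex=np.array([np.cos(th),np.sin(th),0]);ey=np.array([-np.sin(th),np.cos(th),0]);C=np.array([.594,-.094,0])
for n,c in(("S",S),("T",T)):
    h=hsv(c)
    for k,m,r in(("can",(h[...,0]>45)&(h[...,0]<85)&(h[...,1]>120),(200,60,350,340)),("tape",(h[...,0]>22)&(h[...,0]<35)&(h[...,1]>150),(100,80,160,270) if n=="S" else (400,90,450,150)),("bin",((h[...,0]<6)|(h[...,0]>174))&(h[...,1]>150),(330,120,415,200) if n=="S" else (150,240,250,320))):
        o=comps(m.astype(np.uint8),r,20)
        if o: P=onz(c,o[0][1],{"can":.05,"tape":.16,"bin":.02}[k]);print(n,k,P,"case",ex@(P-C),ey@(P-C))
E
```

```text
time_s: 0.92
position: [0.3187, 0.247, 0.3066]
orientation: [-90.0, -0.0, 17.2]
ft_force: [0.1, 0.7, 0.9]
width: 0.454
[0.319 0.247 0.307] [-90.002  -0.049  17.236] [ 21.014  -1.416  92.495  -0.005  88.873 -86.222]
S can [0.789 0.027 0.05 ] case 0.22207095150773196 0.0588670755646271
S tape [ 0.681 -0.392  0.16 ] case -0.0032951742995983202 -0.31006984909514884
S bin [0.328 0.13  0.02 ] case -0.1894202994001447 0.29176728101849825
T can [0.764 0.026 0.05 ] case 0.1969947779200863 0.06507123878579327
T tape [ 0.689 -0.393  0.16 ] case 0.0038716175622517533 -0.3136444962865914
T bin [0.331 0.133 0.02 ] case -0.18554963084324197 0.2938892157115748
```

```bash
python3 -m jog '[[[1.5,0,-6,0],[3,0,-12,0],[4.5,0,-18,0],[6.5,0,-24,0],[8.5,0,-30,0]]]' 1 30;  python3 -m jog '[[[2,0,-6,0],[4,0,-12,0],[5.5,0,-18,0],[6.5,0,-24,0],[6.5,0,-24,0]]]'
```

```text
time_s: 1.65
position: [0.487, -0.0164, 0.3068]
orientation: [-90.1, -0.0, 16.7]
ft_force: [0.5, 1.1, -0.6]
width: 0.008
time_s: 2.28
position: [0.619, -0.2304, 0.3035]
orientation: [-89.9, 0.1, 16.5]
ft_force: [-0.0, -0.1, -1.1]
width: 0.003
```

```bash
python3 -m jog '[[[0,4,0,0],[0,7,0,0],[0,10,0,0],[0,12,0,0],[0,14,0,0]]]'
```

```text
time_s: 2.9
position: [0.6188, -0.2285, 0.1637]
orientation: [-89.9, 0.1, 16.5]
ft_force: [-0.3, -0.6, 1.1]
width: 0.004
```

```bash
python3 -m jog '[[[0,1,0,0],[0,1.8,0,0],[0,2.3,0,0],[0,2.6,0,0],[0,2.6,0,0]]]'
```

```text
time_s: 3.52
position: [0.6188, -0.2285, 0.1377]
orientation: [-89.9, 0.1, 16.5]
ft_force: [-0.6, 0.2, -0.3]
width: 0.007
```

```bash
python3 -m jog '[[[0,0.3,0,0],[0,0.6,0,0],[0,0.9,0,0],[0,0.9,0,0],[0,0.9,0,0]]]'; python3 - <<'E'
from h import *
s=sense();print(s["ft_force"])
S=read_camera("scene");T=read_camera("top")
a=cv2.resize(S["color"][130:330,80:360,::-1],None,fx=2,fy=2);b=cv2.resize(T["color"][50:250,230:510,::-1],None,fx=2,fy=2)
cv2.imwrite("pics/lid1.png",cv2.resize(np.vstack([a,b]),None,fx=.75,fy=.75))
E
```

```text
time_s: 4.15
position: [0.6188, -0.2285, 0.1286]
orientation: [-89.9, 0.1, 16.5]
ft_force: [0.7, -0.6, -0.2]
width: 0.007
[ 0.68554412 -0.64380334 -0.16481763]
```

View pics/lid1.png

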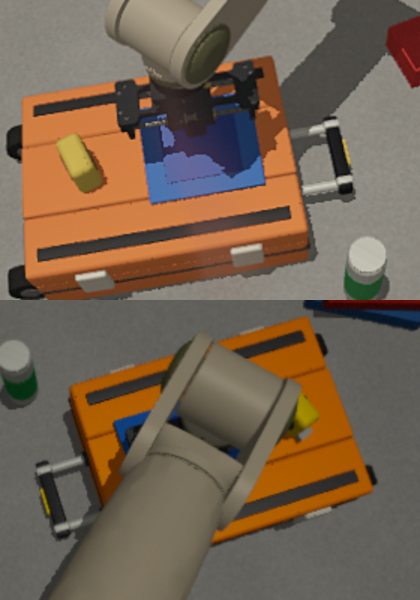

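```bash
python3 -m jog '[[[0,-5,0,0],[0,-10,0,0],[0,-15,-4,0],[0,-17,-9,0],[0,-17,-15,0]]]'; python3 - <<'E'
from h import *
S=read_camera("scene");T=read_camera("top")
th=np.radians(16.9);ex=np.array([np.cos(th),np.sin(th),0]);ey=np.array([-np.sin(th),np.cos(th),0]);C=np.array([.594,-.094,0])
for a in(0,.4,.86):
  for y in(-.217,-.051):
    P=C+ex*(.072-.14*np.cos(a))+ey*y+np.array([0,0,.134+.14*np.sin(a)]); print(a,y,proj(S,P),proj(T,P))
a=cv2.resize(S["color"][130:330,80:360,::-1],None,fx=2,fy=2);b=cv2.resize(T["color"][50:250,230:510,::-1],None,fx=2,fy=2)
cv2.imwrite("pics/lid2.png",cv2.resize(np.vstack([a,b]),None,fx=.75,fy=.75))
E
```

```text
time_s: 4.88
position: [0.6529, -0.3636, 0.2967]
orientation: [-90.4, -0.4, 16.6]
ft_force: [1.1, -0.7, 0.7]
width: -0.0
0 -0.217 [173.83780873 209.79260059] [393.23872368 166.83541949]
0 -0.051 [246.61954057 197.37258713] [323.87549037 188.30939136]
0.4 -0.217 [169.44318009 201.84645977] [398.32360084 156.7802279 ]
0.4 -0.051 [245.60760328 188.89617617] [324.78377631 179.45793162]
0.86 -0.217 [165.89669639 204.90415796] [399.2504779  133.61647591]
0.86 -0.051 [246.57419332 191.16939725] [321.54280143 157.31297746]
```

View pics/lid2.png

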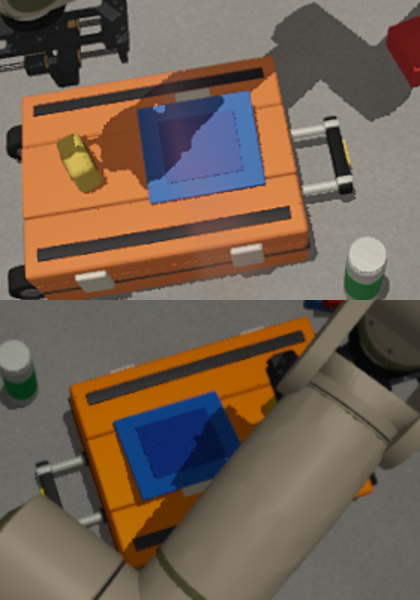

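```bash
cat > lid.py <<'E'
from h import *
S=read_camera("scene");T=read_camera("top")
th=np.radians(16.9);ex=np.array([np.cos(th),np.sin(th),0]);ey=np.array([-np.sin(th),np.cos(th),0]);C=np.array([.594,-.094,0])
for n,c,roi in(("S",S,(95,165,285,310)),("T",T,(275,60,475,230))):
    h=hsv(c); b=((h[...,0]>100)&(h[...,0]<135)&(h[...,1]>90)).astype(np.uint8)
    m=np.zeros_like(b);m[roi[1]:roi[3],roi[0]:roi[2]]=b[roi[1]:roi[3],roi[0]:roi[2]]
    k=max(cv2.findContours(m,0,2)[0],key=cv2.contourArea); p=cv2.approxPolyDP(cv2.convexHull(k),6,True)[:,0]
    for q in p: w=onz(c,q,.132)-C; print(n,q,round(float(ex@w),3),round(float(ey@w),3))
s=sense();print(s["position"],s["orientation"],s["joints"],s["ft_force"])
E
python3 lid.py
```

```text
S [245 191] -0.087 -0.052
S [256 252] 0.068 -0.052
S [181 265] 0.068 -0.214
S [172 203] -0.088 -0.22
T [373 111] 0.071 -0.217
T [388 145] -0.016 -0.223
T [368 169] -0.055 -0.161
T [325 183] -0.057 -0.057
T [306 131] 0.071 -0.053
[ 0.65250469 -0.36337512  0.29163717] [-90.04281462  -0.09095457  16.45103656] [-3.80907169e+01  5.44104345e+01  1.22184762e+01  5.36151691e-02
  1.13283442e+02 -1.44520489e+02] [0.73335035 0.45095204 0.16555298]
```

```bash
python3 - <<'E'
from h import *
np.set_printoptions(precision=4,suppress=True)
S=read_camera("scene");T=read_camera("top")
th=np.radians(16.9);ex=np.array([np.cos(th),np.sin(th),0]);ey=np.array([-np.sin(th),np.cos(th),0]);C=np.array([.594,-.094,0])
for n,a,b in(("nearfree",(245.5,191.5),(325,183.5)),("nearhinge",(256,252),(306,131)),("farhinge",(181,265),(373,111))):
    P,e=tri(S,a,T,b); print(n,ex@(P-C),ey@(P-C),P[2],e)
m=S["color"][180:215,225:262,::-1];k=T["color"][165:205,300:350,::-1]
cv2.imwrite("pics/edge.png",np.hstack([cv2.resize(m,(400,400),interpolation=0),cv2.resize(k,(400,400),interpolation=0)]))
E
```

```text
nearfree -0.06276516785577779 -0.05177134194671651 0.16842379853130296 0.00010288491421099471
nearhinge 0.07016487925377936 -0.052570739637290365 0.1358575336362584 0.0005639599207222984
farhinge 0.06979604512046807 -0.21433251185988253 0.13609239574940368 0.0017450917886473601
```

View pics/edge.png

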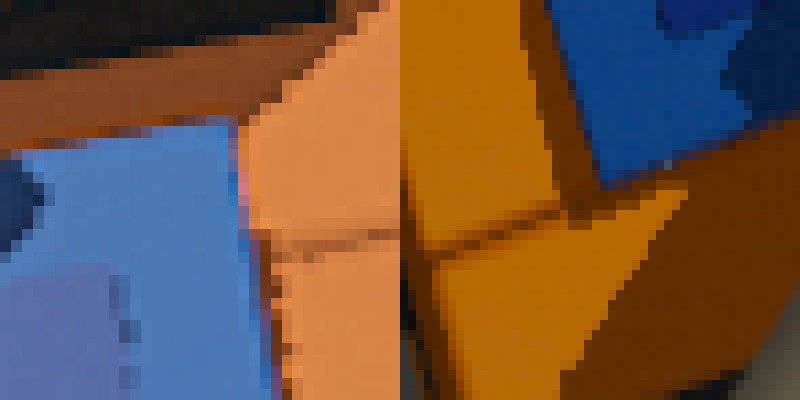

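The lid is only at about 0.24 rad: the free edge is at z≈0.168 and there is a shadow under it. I'll press again nearer the free edge and watch it.

```bash
python3 -m jog '[[[-1,0,5,0],[-2,1,10,0],[-2.4,4,14,0],[-2.4,8,14,0],[-2.4,10,14,0]]]'; python3 -m jog '[[[0,1,0,0],[0,2,0,0],[0,3,0,0],[0,4,0,0],[0,4,0,0]]]'; python3 lid.py;  python3 -m jog '[[[0,0.5,0,0],[0,1,0,0],[0,1.4,0,0],[0,1.4,0,0],[0,1.4,0,0]]]';python3 lid.py
```

```text
time_s: 5.8
position: [0.5897, -0.2319, 0.1955]
orientation: [-90.3, -0.3, 16.7]
ft_force: [0.2, -0.4, 0.2]
width: 0.005
time_s: 6.42
position: [0.5897, -0.2321, 0.1546]
orientation: [-90.3, -0.3, 16.7]
ft_force: [-0.2, -1.0, -0.3]
width: 0.003
S [245 191] -0.087 -0.052
S [256 252] 0.068 -0.052
S [181 265] 0.068 -0.214
S [172 203] -0.088 -0.22
T [341 120] 0.072 -0.139
T [318 164] -0.011 -0.056
T [306 131] 0.071 -0.053
[ 0.59009238 -0.23225045  0.15571172] [-90.35398188  -0.33370803  16.7172739 ] [-3.20594599e+01  3.34009980e+01  6.92386390e+01  1.81960220e-02
  7.68742065e+01 -1.38779760e+02] [-0.65302437 -0.30267584  0.13691714]
time_s: 7.15
position: [0.5902, -0.2324, 0.1418]
orientation: [-90.4, -0.3, 16.7]
ft_force: [0.4, -0.1, -0.3]
width: 0.003
S [246 191] -0.086 -0.05
S [256 252] 0.068 -0.052
S [181 265] 0.068 -0.214
S [172 203] -0.088 -0.22
T [340 120] 0.073 -0.136
T [318 164] -0.011 -0.056
T [306 131] 0.071 -0.053
[ 0.59025714 -0.23236504  0.14189515] [-90.36907375  -0.34392264  16.71841617] [-3.20593104e+01  3.40247470e+01  7.03098597e+01  1.59998731e-02
  7.51611544e+01 -1.38780648e+02] [-0.16454028 -1.04939963 -0.10804198]
```

```bash
python3 - <<'E'
from h import *
S=read_camera("scene"); p=sense()["position"]; q=proj(S,p); print(q)
im=cv2.resize(S["color"][130:290,130:290,::-1],None,fx=3.5,fy=3.5,interpolation=3)
c=tuple(int(v) for v in (q-130)*3.5); cv2.circle(im,c,5,(0,255,0),1)
for dz in (.02,.04): cv2.circle(im,tuple(int(v) for v in (proj(S,p+[0,0,dz])-130)*3.5),3,(0,255,255),1)
cv2.imwrite("pics/tip.png",im)
E
```

```text
[212.30635642 210.90221956]
```

View pics/tip.png

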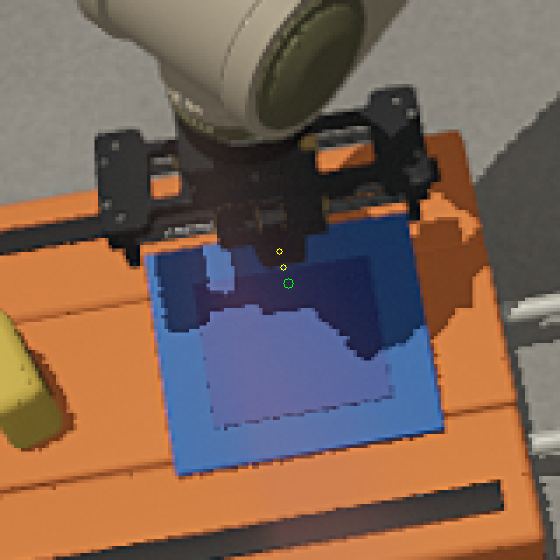

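The visible fingertips end roughly 25 mm above the reported TCP. That would explain why there was no contact, so I'll go on down in small steps and watch the force and the lid.

```bash
python3 -m jog '[[[0,0.5,0,0],[0,1,0,0],[0,1.5,0,0],[0,2,0,0],[0,2.4,0,0]]]'; python3 lid.py | grep S;  python3 -m jog '[[[0,0.2,0,0],[0,0.4,0,0],[0,0.6,0,0],[0,0.8,0,0],[0,0.8,0,0]]]';python3 lid.py
```

```text
time_s: 7.92
position: [0.5904, -0.2324, 0.1175]
orientation: [-90.4, -0.3, 16.7]
ft_force: [0.0, 1.0, -0.0]
width: 0.005
S [246 194] -0.078 -0.051
S [256 252] 0.068 -0.052
S [181 265] 0.068 -0.214
S [173 206] -0.079 -0.218
time_s: 8.65
position: [0.5903, -0.2323, 0.1091]
orientation: [-90.3, -0.3, 16.7]
ft_force: [-0.7, -0.3, -0.8]
width: 0.003
S [247 196] -0.073 -0.05
S [256 252] 0.068 -0.052
S [180 264] 0.066 -0.216
S [174 208] -0.074 -0.217
T [339 121] 0.071 -0.133
T [332 143] 0.026 -0.102
T [314 157] 0.008 -0.052
T [306 132] 0.069 -0.053
[ 0.59035223 -0.23233074  0.10928193] [-90.32579079  -0.31918028  16.71618155] [-3.20565462e+01  3.56927267e+01  7.25554303e+01  2.67531430e-02
  7.12964633e+01 -1.38780299e+02] [-0.32858927  0.11748374  0.33667479]
```

```bash
python3 -m jog '[[[0,0.1,0,0],[0,0.2,0,0],[0,0.3,0,0],[0,0.4,0,0],[0,0.5,0,0]]]'; python3 lid.py | grep S;  python3 -c "
from bench import *
print(sense()['joint_torque'],sense()['ft_force'])"
```

```text
time_s: 9.38
position: [0.5904, -0.2324, 0.1042]
orientation: [-90.3, -0.3, 16.7]
ft_force: [-1.3, 0.1, 0.7]
width: 0.006
S [247 198] -0.067 -0.05
S [256 252] 0.068 -0.052
S [180 263] 0.063 -0.216
S [174 209] -0.071 -0.217
[ 6.46918290e-02 -5.28174555e+01 -2.42858487e+01 -4.53312916e-02
  3.65109787e-03  4.99125144e-04] [ 0.48584816 -0.73805738  0.00724407]
```

```bash
python3 -m jog '[[[0,0.1,0,0],[0,0.2,0,0],[0,0.2,0,0],[0,0.3,0,0],[0,0.3,0,0]]]'; python3 -m jog '[[[0,0.05,0,0],[0,0.1,0,0],[0,0.15,0,0],[0,0.2,0,0],[0,0.2,0,0]]]'; python3 lid.py | grep S
```

```text
time_s: 10.1
position: [0.5904, -0.2323, 0.101]
orientation: [-90.3, -0.3, 16.7]
ft_force: [0.0, 0.1, 0.3]
width: 0.005
time_s: 10.72
position: [0.5904, -0.2324, 0.0993]
orientation: [-90.3, -0.3, 16.7]
ft_force: [-1.7, 0.7, 3.2]
width: 0.008
S [247 199] -0.065 -0.051
S [256 252] 0.068 -0.052
S [180 264] 0.066 -0.216
S [174 210] -0.069 -0.217
```

```bash
python3 -m jog '[[[0,0.05,0,0],[0,0.1,0,0],[0,0.1,0,0],[0,0.2,0,0],[0,0.2,0,0]]]'
```

```text
time_s: 11.45
position: [0.5905, -0.2324, 0.0991]
orientation: [-90.4, -0.3, 16.7]
ft_force: [-6.2, 2.8, 14.3]
width: 0.005
```

The lid stopped solid with 14 N up, and the free-edge corner now projects at the shut position. The real tips sit about 35 mm above the reported TCP. A straight-down pinch can't clear the case, so the tool has to tilt. I'll go up and out toward azimuth −73° with a half turn, and see what the arm does at its reach limit.

```bash
python3 -m jog '[[[0,-5,0,0],[0,-10,0,10],[-3,-15,0,20],[-8,-20,-2,30],[-13,-22,-5,40]]]'; python3 lid.py
```

```text
time_s: 12.08
position: [0.4841, -0.3109, 0.3173]
orientation: [-90.1, -0.7, -23.5]
ft_force: [0.8, -0.7, 0.2]
width: 0.004
S [246 197] -0.07 -0.052
S [256 252] 0.068 -0.052
S [180 264] 0.066 -0.216
S [175 209] -0.071 -0.214
T [373 112] 0.068 -0.216
T [392 167] -0.067 -0.215
T [324 188] -0.067 -0.052
T [306 132] 0.069 -0.053
[ 0.48231925 -0.31420268  0.31776318] [-90.21974601  -0.7563418  -23.76371663] [-4.47716336e+01  2.14342810e+01  6.36987439e+01  6.61650395e-02
  9.40821265e+01 -1.11001304e+02] [0.54104153 0.17252736 0.43105104]
```

The lid is shut: the free edge is at case x = −0.067 to −0.071 in both views, and −0.068 is expected. Now on to the reach limit.

```bash
python3 -m jog '[[[-1,0,-6,10],[-2,0,-12,20],[-3,0,-18,30],[-4,0,-24,40],[-5,0,-30,50]]]'; python3 -m jog '[[[0,0,0,10],[0,0,0,20],[0,0,0,30],[0,0,0,40],[0,0,0,50]]]'; python3 -c "
from bench import *
s=sense();print(s['position'],s['orientation'],s['joints'])"
```

```text
time_s: 12.8
position: [0.315, -0.5699, 0.3175]
orientation: [-89.5, -0.6, -74.0]
ft_force: [1.0, -0.8, -1.0]
width: 0.007
time_s: 13.42
position: [0.3156, -0.5697, 0.3165]
orientation: [-89.3, 0.0, -124.3]
ft_force: [-0.4, 0.5, 0.2]
width: 0.003
[ 0.3156417  -0.56971661  0.31653346] [-8.92653393e+01  1.71465158e-02 -1.24279717e+02] [-71.50335357  33.09111313  46.3541357    0.46509919  99.97979261
 -37.14062579]
```

```bash
python3 -m jog '[[[3.1,0,3.9,10],[6.2,0,7.8,20],[9.3,0,11.7,30],[12.5,0,15.6,39],[15.6,0,19.5,39]]]'; python3 -c "
from bench import *
s=sense();print(s['position'],s['orientation'],s['joints'])"
```

```text
time_s: 14.05
position: [0.3391, -0.6927, 0.272]
orientation: [-87.4, 0.8, -163.1]
ft_force: [0.0, 1.0, 0.3]
width: 0.004
[ 0.33908253 -0.69267807  0.27199065] [ -87.43341655    0.82306444 -163.13134636] [-72.89608363  56.69501652  10.76542807   0.86361281 109.96726692
   0.56683894]
```

```bash
python3 -m jog '[[[0,-5,6,0],[0,-10,12,0],[0,-15,18,0],[0,-15,18,0],[0,-15,18,0]]]'; python3 -c "
from bench import *
s=sense();print(s['position'],s['orientation'],s['joints'])"
```

```text
time_s: 14.68
position: [0.3156, -0.6909, 0.317]
orientation: [-85.3, 1.1, -163.1]
ft_force: [-0.0, -0.1, 0.1]
width: 0.003
[ 0.31563916 -0.69089809  0.31697351] [ -85.2748392     1.11312805 -163.09988806] [-74.72928728  53.27529529  10.72941062   1.33426383 111.29733141
  -1.04784241]
```

```bash
python3 -m jog '[[[0,0,30,0],[0,0,30,0],[0,0,30,0],[0,0,30,0],[0,0,30,0]]]'; python3 -m jog '[[[0,-30,0,0],[0,-30,0,0],[0,-30,0,0],[0,-30,0,0],[0,-30,0,0]]]';  python3 -m jog '[[[0,0,60,0],[0,0,60,0],[0,0,60,0],[0,0,60,0],[0,0,60,0]]]';python3 -c "
from bench import *
s=sense();print(s['position'],s['orientation'],s['joints'])"
```

```text
time_s: 15.3
position: [0.3114, -0.7396, 0.2533]
orientation: [-83.1, 1.3, -163.1]
ft_force: [0.3, 0.3, -0.3]
width: 0.005
time_s: 15.92
position: [0.2662, -0.6375, 0.4515]
orientation: [-81.1, 1.5, -163.0]
ft_force: [0.1, 0.4, 0.2]
width: 0.006
time_s: 16.55
position: [0.275, -0.7163, 0.361]
orientation: [-79.1, 1.7, -163.0]
ft_force: [-0.1, -0.4, 0.8]
width: 0.007
[ 0.27496904 -0.71625254  0.36095287] [ -79.05929367    1.67782341 -163.00819891] [-78.75046518  50.09593876  10.72695981   2.87540119 108.42577881
  -4.41582357]
```

Each call at the limit gains about 2° of tilt, toward the fingers pointing at the case as wanted. I'll carry on to roughly 24°.

```bash
python3 -m jog '[[[-10,-30,0,0],[-10,-30,0,0],[-10,-30,0,0],[-10,-30,0,0],[-10,-30,0,0]]]'; python3 -m jog '[[[-10,0,60,0],[-10,0,60,0],[-10,0,60,0],[-10,0,60,0],[-10,0,60,0]]]'; python3 -m jog '[[[-10,-30,0,0],[-10,-30,0,0],[-10,-30,0,0],[-10,-30,0,0],[-10,-30,0,0]]]'; python3 -m jog '[[[0,0,60,0],[0,0,60,0],[0,0,60,0],[0,0,60,0],[0,0,60,0]]]'; python3 -m jog '[[[-10,-30,0,0],[-10,-30,0,0],[-10,-30,0,0],[-10,-30,0,0],[-10,-30,0,0]]]';python3 -m jog '[[[0,0,60,0],[0,0,60,0],[0,0,60,0],[0,0,60,0],[0,0,60,0]]]';python3 -c "
from bench import *
s=sense();print(s['position'],s['orientation'],s['joints'])"
```

```text
time_s: 17.18
position: [0.2966, -0.5745, 0.5241]
orientation: [-77.2, 2.0, -162.9]
ft_force: [-0.1, -0.0, 0.1]
width: 0.005
time_s: 17.8
position: [0.3346, -0.6578, 0.4355]
orientation: [-75.2, 2.3, -162.8]
ft_force: [-0.8, 0.2, 1.0]
width: 0.006
time_s: 18.42
position: [0.3391, -0.5089, 0.5762]
orientation: [-73.4, 2.8, -162.7]
ft_force: [-0.7, -0.9, -0.2]
width: 0.01
time_s: 19.05
position: [0.3362, -0.6258, 0.4957]
orientation: [-71.4, 3.2, -162.6]
ft_force: [0.7, -0.5, 0.1]
width: 0.003
time_s: 19.68
position: [0.3334, -0.4702, 0.622]
orientation: [-69.7, 3.7, -162.4]
ft_force: [-0.4, -0.5, 0.4]
width: 0.006
time_s: 20.3
position: [0.3325, -0.5963, 0.5483]
orientation: [-67.7, 4.1, -162.2]
ft_force: [0.0, -0.1, -0.3]
width: 0.005
[ 0.33248731 -0.59633518  0.54834562] [ -67.72613108    4.06889705 -162.24186972] [-72.28070196  34.70498197  10.73507578   4.0822996  112.18673609
   3.05229918]
```

```bash
cat > go.py <<'E'
from h import *
import sys
from scipy.spatial.transform import Rotation as Ro
np.set_printoptions(precision=2,suppress=True)
th=np.radians(16.9);ex=np.array([np.cos(th),np.sin(th),0]);ey=np.array([-np.sin(th),np.cos(th),0]);C=np.array([.594,-.094,0])
def state():
    s=sense(); R=Ro.from_euler("xyz",s["orientation"],degrees=True).as_matrix(); return s["position"],R
def to(cx,cy,z,back=0,off=.033):
    p,R=state(); tip=C+ex*cx+ey*cy+np.array([0,0,z])-back*R[:,1]; return 100*R.T@(tip+off*R[:,1]-p)
if __name__=="__main__":
    a=[float(v) for v in sys.argv[1:]]; print("tool cm",to(*a)); p,R=state(); w=p-.033*R[:,1]-C; print("tip est case mm",1000*np.array([ex@w,ey@w,w[2]]),"R cols case",np.round(np.array([ex,ey,[0,0,1]])@R,2).tolist())
E
python3 go.py 0 .0715 .043 .12; python3 go.py 0 .0715 .043 0
```

```text
tool cm [-36.65  22.77 -63.7 ]
tip est case mm [-398.6  -392.14  578.81] R cols case [[-1.0, 0.07, -0.01], [-0.01, -0.38, -0.93], [-0.07, -0.92, 0.38]]
tool cm [-36.65  34.77 -63.7 ]
tip est case mm [-398.6  -392.14  578.81] R cols case [[-1.0, 0.07, -0.01], [-0.01, -0.38, -0.93], [-0.07, -0.92, 0.38]]
```

```bash
python3 -m jog '[[[-3,0,-5,0],[-6,0,-10,0],[-9,0,-15,0],[-12,0,-20,0],[-15,0,-25,0]]]' -0.36 20; python3 -m jog '[[[-3,0,-5,0],[-6,0,-10,0],[-9,0,-15,0],[-12,0,-20,0],[-15,2,-25,0]]]';python3 go.py 0 .0715 .043 .12
```

```text
time_s: 20.92
position: [0.4085, -0.3349, 0.4668]
orientation: [-67.7, 4.1, -162.2]
ft_force: [1.0, 0.1, -0.2]
width: 0.553
time_s: 21.55
position: [0.4913, -0.0719, 0.3651]
orientation: [-67.5, 4.3, -162.2]
ft_force: [0.8, -0.9, 0.1]
width: 0.68
tool cm [ -6.77  20.9  -14.29]
tip est case mm [-94.36  63.63 395.51] R cols case [[-1.0, 0.08, -0.01], [-0.02, -0.38, -0.92], [-0.08, -0.92, 0.38]]
```

```bash
python3 -m jog '[[[-2,2,-5,0],[-4,5,-10,0],[-6,9,-14,0],[-6.8,14.5,-14.3,0],[-6.8,19,-14.3,0]]]'; python3 - <<'E'
from go import *
S=read_camera("scene");T=read_camera("top"); p,R=state(); print(to(0,.0715,.043))
o=[]
for c,(x0,y0) in((S,(240,160)),(T,(190,130))):
    im=cv2.resize(c["color"][y0:y0+130,x0:x0+130,::-1],None,fx=4,fy=4,interpolation=3)
    def d(X,col):
        q=(proj(c,X)-[x0,y0])*4; cv2.circle(im,(int(q[0]),int(q[1])),4,col,1)
    d(p,(0,255,0)); d(p-.033*R[:,1],(0,255,255)); d(p+[0,0,.033],(255,0,255))
    for sg in(-1,1): d(p-.033*R[:,1]+sg*.03*R[:,2],(255,255,0))
    o.append(im)
cv2.imwrite("pics/hov.png",cv2.resize(np.hstack(o),(800,400)))
E
```

```text
time_s: 22.18
position: [0.5545, 0.0112, 0.1386]
orientation: [-67.6, 4.3, -162.1]
ft_force: [1.5, -1.1, -0.2]
width: 0.678
[-0.25 13.53  0.15]
```

View pics/hov.png

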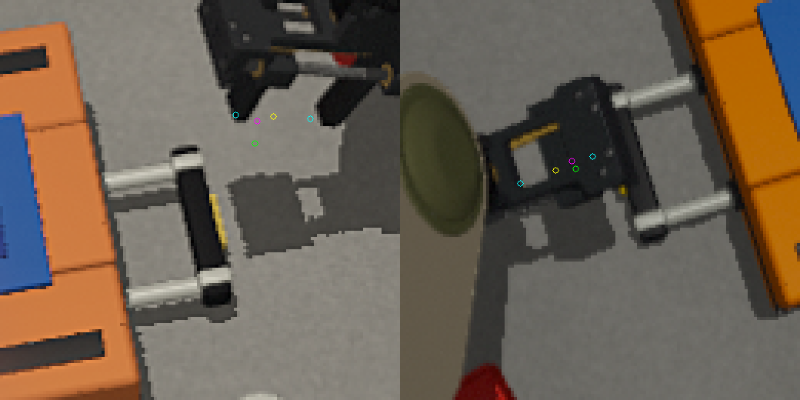

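The scene crop shows the finger tips at about (238,120) and (327,122), around the predicted tip line, which supports the 33 mm offset along the tool axis with perhaps 5 mm bias toward +y. I'll descend part way and check close up.

```bash
python3 -m jog '[[[0,2,0,0],[-0.2,4,0,0],[-0.3,6,0.1,0],[-0.3,8,0.1,0],[-0.3,8,0.1,0]]]'; python3 - <<'E'
from go import *
S=read_camera("scene");T=read_camera("top"); p,R=state(); print(to(0,.0715,.043),R[:,1])
o=[]
for c,(x0,y0) in((S,(275,185)),(T,(220,145))):
    im=cv2.resize(c["color"][y0:y0+66,x0:x0+66,::-1],None,fx=6,fy=6,interpolation=3)
    def d(X,col):
        q=(proj(c,X)-[x0,y0])*6; cv2.circle(im,(int(q[0]),int(q[1])),3,col,1)
    for sg in(-1,1):
      for w in(-.009,.009): d(p-.033*R[:,1]+sg*.03*R[:,2]+w*R[:,0],(255,255,0))
    for x in(-.065,.065): d(C+ex*x+ey*.060+np.array([0,0,.055]),(0,0,255)); d(C+ex*x+ey*.082+np.array([0,0,.055]),(0,0,255))
    o.append(im)
cv2.imwrite("pics/near.png",np.hstack(o))
E
```

```text
time_s: 22.9
position: [0.5699, -0.0173, 0.0643]
orientation: [-67.7, 3.9, -162.3]
ft_force: [0.1, 1.0, -0.5]
width: 0.679
[ 0.15  5.7  -0.01] [ 0.18 -0.34 -0.92]
```

View pics/near.png

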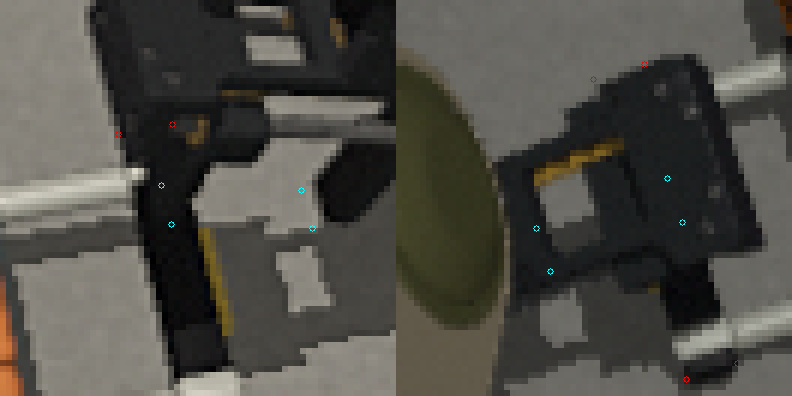

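The close view shows the inner finger lying over the bar's inner side and the outer finger clear of the yellow button at near-crop px (215,280). Relative alignment looks right within a few mm. I'll descend to the bar and then pinch.

```bash
python3 -m jog '[[[0.1,1.5,0,0],[0.1,3,0,0],[0.1,4.5,0,0],[0.1,5.5,0,0],[0.1,6,0,0]]]'
```

```text
time_s: 23.62
position: [0.58, -0.0382, 0.009]
orientation: [-67.6, 4.0, -162.3]
ft_force: [1.0, 0.0, -0.6]
width: 0.679
```

```bash
python3 -m jog '[[[0,0,0,0],[0,0,0,0],[0,0,0,0],[0,0,0,0],[0,0,0,0]]]' 0.3 12; python3 go.py 0 .0715 .043
```

```text
time_s: 24.25
position: [0.5801, -0.0381, 0.0092]
orientation: [-67.6, 4.0, -162.3]
ft_force: [0.1, -0.6, 1.3]
width: 0.35
tool cm [ 0.04 -0.37 -0.01]
tip est case mm [ 0.66 70.   39.64] R cols case [[-1.0, 0.07, -0.01], [-0.01, -0.38, -0.93], [-0.07, -0.92, 0.38]]
```

```bash
python3 -m jog '[[[0,0,0,0],[0,0,0,0],[0,0,0,0],[0,0,0,0],[0,0,0,0]]]' 1 12; python3 -c "
from bench import *
s=sense();print(s['ft_force'],s['moment'],s['width']*88)"
```

```text
time_s: 24.88
position: [0.5805, -0.039, 0.01]
orientation: [-67.5, 4.0, -162.3]
ft_force: [-1.8, -4.4, 4.5]
width: 0.282
[-1.83729288 -4.3698856   4.47768568] [-0.92968699  0.21110187 -0.2698654 ] 24.777571059281872
```

The gap is 24.8 mm and small forces appear on the tool, so it's pinched. I'll raise the grip to 25 N and pull a little along case +y.

```bash
python3 -m jog '[[[0,0,0,0],[0,0,0,0],[0,-0.4,-0.9,0],[0,-0.8,-1.9,0],[0,-1.1,-2.8,0]]]' 1 25; python3 go.py 0 .0715 .043
```

```text
time_s: 25.5
position: [0.5719, -0.0106, 0.0101]
orientation: [-67.5, 4.1, -162.3]
ft_force: [-0.0, -6.4, 7.4]
width: 0.276
tool cm [0.1  0.81 2.62]
tip est case mm [ 0.76 98.85 40.54] R cols case [[-1.0, 0.07, -0.01], [-0.01, -0.38, -0.92], [-0.07, -0.92, 0.38]]
```

It moved 30 mm with about 6 N of resistance, matching the spring, so the handle is unlocked and following. Pulling on.

```bash
python3 -m jog '[[[0,-0.7,-1.8,0],[0,-1.5,-3.7,0],[0,-2.2,-5.5,0],[0,-2.9,-7.2,0],[0,-3.2,-7.9,0]]]' 1 25; python3 go.py 0 .0715 .04;  python3 -m jog '[[[0,-0.6,-1.4,0],[0,-1.1,-2.8,0],[0,-1.7,-4.2,0],[0,-2.1,-5.2,0],[0,-2.1,-5.2,0]]]'; python3 go.py 0 .0715 .04
```

```text
time_s: 26.12
position: [0.547, 0.0711, 0.0103]
orientation: [-67.4, 4.2, -162.2]
ft_force: [5.5, -4.5, 1.0]
width: 0.269
tool cm [ 0.25  4.38 10.39]
tip est case mm [  0.63 184.31  40.66] R cols case [[-1.0, 0.07, -0.01], [-0.02, -0.38, -0.92], [-0.07, -0.92, 0.38]]
time_s: 26.75
position: [0.5308, 0.125, 0.0103]
orientation: [-67.4, 4.3, -162.1]
ft_force: [4.1, -4.0, 3.2]
width: 0.271
tool cm [ 0.37  6.54 15.59]
tip est case mm [  0.66 240.57  40.65] R cols case [[-1.0, 0.08, -0.01], [-0.02, -0.38, -0.92], [-0.08, -0.92, 0.38]]
```

```bash
python3 -m jog '[[[0,-0.1,-0.3,0],[0,-0.2,-0.5,0],[0,-0.3,-0.7,0],[0,-0.4,-0.9,0],[0,-0.4,-0.9,0]]]'; python3 go.py 0 .0715 .04; python3 - <<'E'
from go import *
S=read_camera("scene");T=read_camera("top")
a=cv2.resize(S["color"][130:330,80:480,::-1],None,fx=2,fy=2);b=cv2.resize(T["color"][50:330,130:530,::-1],None,fx=2,fy=2)
cv2.imwrite("pics/out.png",cv2.resize(np.vstack([a,b]),None,fx=.62,fy=.62))
E
```

```text
time_s: 27.38
position: [0.5286, 0.1318, 0.0105]
orientation: [-67.2, 4.3, -162.1]
ft_force: [10.0, -19.0, -4.3]
width: 0.27
tool cm [ 0.38  6.89 16.23]
tip est case mm [  0.62 247.86  40.82] R cols case [[-1.0, 0.08, -0.01], [-0.02, -0.39, -0.92], [-0.07, -0.92, 0.39]]
```

View pics/out.png

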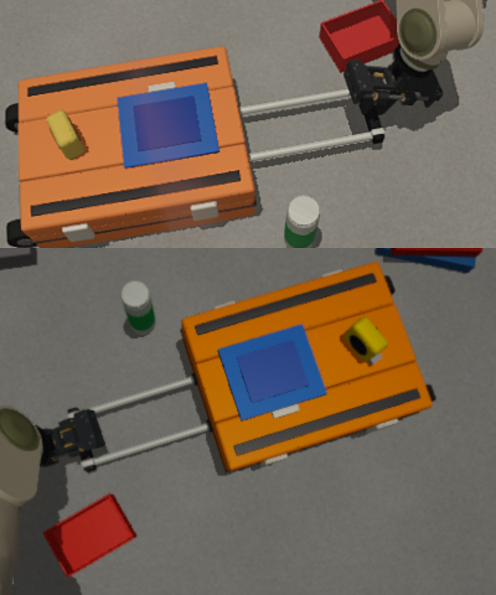

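The picture shows the handle far out, with the fingers on the bar at px (375,110) in the scene half. The lid looks flat, and the can, tape and bin are in place. Force rose from 4 to 19 N at about 0.178–0.18 m, which is the second stop. One last check, then I hand in.

```bash
python3 lid.py; python3 - <<'E'
from go import *
S=read_camera("scene");T=read_camera("top")
for n,c in(("S",S),("T",T)):
    h=hsv(c)
    for k,m,r in(("can",(h[...,0]>45)&(h[...,0]<85)&(h[...,1]>120),(200,60,350,340)),("tape",(h[...,0]>22)&(h[...,0]<35)&(h[...,1]>150),(100,80,160,270) if n=="S" else (400,90,450,150)),("bin",((h[...,0]<6)|(h[...,0]>174))&(h[...,1]>150),(330,120,415,200) if n=="S" else (150,240,250,320))):
        o=comps(m.astype(np.uint8),r,20)
        if o: P=onz(c,o[0][1],{"can":.05,"tape":.16,"bin":.02}[k]);print(n,k,np.round(P,3))
s=sense();print(s["ft_force"],s["width"],s["position"],s["time_s"])
sign_off()
E
```

```text
S [246 197] -0.07 -0.052
S [256 252] 0.068 -0.052
S [180 264] 0.066 -0.216
S [175 209] -0.071 -0.214
T [373 112] 0.068 -0.216
T [392 167] -0.067 -0.215
T [324 188] -0.067 -0.052
T [306 132] 0.069 -0.053
[0.52860865 0.13182824 0.01046403] [ -67.18934106    4.2662412  -162.10656543] [ 13.26769801  33.73015773  97.65501918 -31.40715566  46.96354734
 107.63134053] [ 10.16061827 -18.91857966  -4.86920542]
S can [0.79 0.03 0.05]
S tape [ 0.68 -0.39  0.16]
S bin [0.33 0.13 0.02]
T can [0.76 0.03 0.05]
T tape [ 0.69 -0.39  0.16]
T bin [0.33 0.13 0.02]
[  9.94 -18.15  -5.26] 0.27151383207449264 [0.53 0.13 0.01] 27.675
the job is handed in; nothing more can be done
```

I shut the lid first, then pinched the bar and button together and pulled the handle out to the second stop. I handed in at 27.7 s, still gripping it at 25 N and pulling against the stop.

**Lid:** My first press left the lid about 0.24 rad open, because the real fingertips sit about 35 mm behind the reported tool point. A second press stopped solid at 14 N. In both cameras the free edge then lay at case x = −0.067 to −0.071 m, against −0.068 expected, and it still did at hand-in.

**Handle:** With the tool straight down, the gripper body would have hit the case. I tilted it about 22° by pushing against the arm's reach limit until the tool leaned over. That leaves the fingers slanted on the bar, but they held. The grip gap was 24 mm and steady throughout. The handle travelled about 0.178–0.18 m by tool position, and the force along y rose from about 4 N to 19 N at the end. I judged the stop from travel and force; I did not measure the bar position or button travel directly, and the first-stop click did not show up in the readings.

**Bystanders:** The spray can, tape measure and red bin are where they were, to about 1 cm. The can's position differs by about 25 mm between the two cameras, the same as at the start, so it shows no movement.

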